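Sort the carving tools after class

ROBOT

A 7-joint arm with a two-finger parallel gripper is mounted at the origin on the work surface. World frame = base frame: x ahead of the robot, y to its left, z up, the work surface at z = 0. Lengths are in m, angles in rad, forces in N, time in s.
With the tool pointing down it reaches from about 0.425 to 0.925 m from the base axis. Payload 6.8 kg.
Tool frame: the origin (TCP) lies at the very end of the fingers, on their centre line; the grasp point (between the pads) lies 19 mm behind it; z points along the fingers, y is the direction in which the jaws open and shut (so a half turn about z gives the same grasp; the last joint's range is limited). The gripper opens to 85 mm and grips with 20 to 120 N. Pads are 22 mm wide; open, the fingers measure 114 mm over their backs; the gripper's body (76 mm by 85 mm) begins 54 mm behind the grasp point. The pads swing forward as they close: fully open they stand 13 mm farther back than shut.
Start: joints at [1.23, 0.477, 0.022, 1.555, -0.011, 1.109, -0.083], TCP at [0.156, -0.657, 0.231] pointing down, gripper open.
Joint ranges: [-2.96, 2.96], [-0.34, 2.1], [-1.41, 1.46], [0.24, 2.44], [-1.37, 4.51], [0.17, 1.92], [-2.96, 2.96]. Speed limits (rad/s): [2.39, 2.39, 3.14, 3.14, 3.14, 3.14, 3.14].

INTERFACE

Orientations are given as a unit quaternion [w, x, y, z].
In Python, from station import bot gives the robot as it stands.
- The arm moves only by the tool move_arm, never from a script. Its argument "commands" is text: rows parted by semicolons, each of 7 numbers parted by spaces: the opening, from 0 (shut) to 1 (fully open), then the shift along the tool's x, y, z in cm, then the turn, a rotation vector about the tool's x, y, z in degrees. In form: gripper tx ty tz rx ry rz; .... A call has 1 to 12 rows; each row shifts and turns the commanded pose from where the row before left it, along the tool's axes as they then stand; what a row does not reach is not made up. A row lasts 1/12 s, in which the tool goes at most 41.7 mm and 7.16 degrees, less where a joint would pass 70% of its speed; a pose out of reach is approached as far as the arm can. A call with a gripper value outside its range is refused whole. The fingers move at their own pace and stop on an object; "force" is the grip in N (left out, the last holds). Time passes only in rows, so rows that do not move let the fingers close. It gives the time, the measured TCP pose, the force and the opening at its end, in the units of the state.
- bot.get_obs(): the state, without advancing time (a new reading comes with each control period).
- bot.read_camera(name): name is "scene" or "top" or "wrist"; returns a dict with "img" (384x512x3 uint8, red, green, blue), "K" (3x3 intrinsics, pixels), "distortion" ([k1, k2, p1, p2, k3] as OpenCV has them; the pictures are not rectified), "rvec" (rotation vector, rad) and "tvec" (3), from world to camera coordinates, as OpenCV has them; the wrist camera has in their place "hand_eye" (4x4, takes a point from camera to tool coordinates, whose origin is the TCP and whose axes are the flange's). Camera axes: x right, y down, z forward; pixel columns grow to the right and rows downward; lengths in m; the calibration is good to about 2 mm. A picture is of the moment at which its call begins: read the wrist's pose just before it. There is no depth.
- bot.hand_in(): hands the job in, once; it reports no verdict.
The state is a dict: "t": time; "q": joint angles; "joint_vel": joint speeds; "joint_torque": joint torques, N m; "eef_pos": TCP position; "tool_rot": TCP orientation; "contact_force": force on the tool from outside, world axes, zero at the start; "torque": the same for the moment, N m; "gripper_width": opening from 0.0 (shut) to 1.0 (fully open).
Only numpy, scipy, OpenCV 4.12 (cv2) and the standard library are available. Lean on these libraries where they do the work, as an engineer would, in place of code of your own. Each camera call takes 0.05 s, during which the arm holds its last target. There are 200 camera calls.

TASK

Carving class is over: put the two knives (clear blade guards) into the red-lined tray, the two gouges (dark handles, bare steel tips) into the blue-lined tray and the sharpening stone into the green-lined tray. Each must lie lengthwise and flat on the bottom of its tray, not on the rim or on another tool; set each down, do not drop it. Do not shove or knock over the mug and the glue bottle behind the trays.

Things in the scene. Friction and masses are not known exactly. Their poses are not given: they have to be found in the camera images.
- knife_plain: Carving knife with a plain honey-coloured wooden handle; its short blade is covered by a clear guard (42 x 22 x 10, from x = +23 to +65, 6 above the table). 130 mm long, handle 88 long x 24 wide x 22 high. Origin at mid length on the underside, x along the tool towards the blade, z up; the handle spans x = -65 to +23, grip it near x = -20 (about the centre of mass). About 60 g.
- knife_capped: Carving knife with a honey-coloured wooden handle that ends in a black cap; its short blade is covered by a clear guard (42 x 22 x 10, from x = +23 to +65, 6 above the table). 130 mm long, handle 88 long x 24 wide x 22 high. Origin at mid length on the underside, x along the tool towards the blade, z up; the handle spans x = -65 to +23, grip it near x = -20 (about the centre of mass). About 60 g.
- gouge_plain: Carving gouge with a plain dark wooden handle, a brass collar and a bare steel shank with a flared steel tip (x = +23 to +65). 130 mm long, handle 88 long x 24 wide x 22 high. Origin at mid length on the underside, x along the tool towards the blade, z up; the handle spans x = -65 to +23, grip it near x = -20 (about the centre of mass). About 80 g.
- gouge_capped: Carving gouge with a dark wooden handle that ends in a yellow cap, a brass collar and a bare steel shank with a flared steel tip (x = +23 to +65). 130 mm long, handle 88 long x 24 wide x 22 high. Origin at mid length on the underside, x along the tool towards the blade, z up; the handle spans x = -65 to +23, grip it near x = -20 (about the centre of mass). About 80 g.
- stone: Sharpening stone, a two-layer bar, off-white above and grey below, 100 (its x) x 42 (its y) x 22 high, about 200 g. Origin at the centre of its underside, z up.
- red_tray: Low open wooden tray with a red lining, fixed to the bench. Outside 172 (its x) x 142 (its y) x 20 high, walls 6 thick, so inside 160 x 130; the lined floor is 8 above the bench. Origin at the centre of its underside, z up.
- blue_tray: Low open wooden tray with a blue lining, fixed to the bench. Outside 172 (its x) x 142 (its y) x 20 high, walls 6 thick, so inside 160 x 130; the lined floor is 8 above the bench. Origin at the centre of its underside, z up.
- green_tray: Low open wooden tray with a green lining, fixed to the bench. Outside 172 (its x) x 142 (its y) x 20 high, walls 6 thick, so inside 160 x 130; the lined floor is 8 above the bench. Origin at the centre of its underside, z up.
- mug: White mug, 76 across plus a handle on its +y side (about 35 more), 85 high, loose, standing behind the trays as seen from the robot; not to be disturbed. Origin at the centre of its underside.
- glue: Yellow glue bottle with an orange cap, 48 across, 120 high, loose, standing behind the trays; not to be disturbed. Origin at the centre of its underside.
There are look-alikes about, which are no part of the job. Leave any pink or purple look-alike of the gouge_capped alone.

How it is judged:
By the outcome, as a careful person would: the job done as asked, in the order asked, and still so for the second after the job is handed in, with the robot touching nothing.
It also fails if it takes over 122 s, if anything falls off the work surface, if the arm or the gripper's body presses on something with over 40 N, if the wrist force passes 120 N, or if a joint passes its speed limit or range.

## Working session

There is one attempt and no reset: what is moved stays moved. The work goes in short steps, Python scripts to look and compute and a tool call to move; the robot and the scene stay as the last step left them, time stands still between calls to the robot, and variables do not carry over. Pictures are saved under pics/ and viewed, about 12 in all and at most 16, crops included, and the job is handed in when it is done.

Besides the shell and the picture viewer there is one more tool, called after "Call:" as name(argument=value, ...) on one line, values as JSON. move_arm: Moves the arm, as the interface text tells. Its arguments: {"type":"object","properties":{"commands":{"type":"string"},"force":{"type":"number"}},"required":["commands"]}

```bash
mkdir -p pics; ls
cat > h.py <<'E'
import numpy as np, cv2
from station import bot
def snap(name,fn=None):
    c=bot.read_camera(name)
    if fn: cv2.imwrite('pics/'+fn,c['img'][:,:,::-1])
    return c
E
python3 - <<'E'
from h import *
o=bot.get_obs(); print({k:np.round(v,3) for k,v in o.items()})
for n in('scene','top'):
    c=snap(n,n+'1.png'); np.savez(n+'1.npz',**c); print(n,c['K'],c['distortion'],c['rvec'],c['tvec'])
    np.set_printoptions(precision=3)
E
```

```text
pics
{'t': np.float64(0.0), 'q': array([ 1.23 ,  0.478,  0.022,  1.556, -0.011,  1.109, -0.083]), 'joint_vel': array([-0.001,  0.   ,  0.   ,  0.   , -0.   , -0.002, -0.001]), 'joint_torque': array([-0.0000e+00, -5.9645e+01,  1.6080e+00, -2.8119e+01,  1.2000e-02,
        9.0000e-03, -0.0000e+00]), 'eef_pos': array([ 0.156, -0.656,  0.23 ]), 'tool_rot': array([-0.001,  0.993,  0.116, -0.   ]), 'contact_force': array([-0.181, -0.128,  0.022]), 'torque': array([-0.012, -0.059,  0.002]), 'gripper_width': np.float64(0.999)}
scene [[412.35931024   0.         257.47504038]
 [  0.         412.35931024 198.23366481]
 [  0.           0.           1.        ]] [-0.03789417  0.          0.          0.          0.        ] [ 2.19601715  0.87180172 -0.39036505] [-0.47091895 -0.18679021  1.74116728]
top [[353.082   0.    254.7  ]
 [  0.    353.082 195.331]
 [  0.      0.      1.   ]] [-0.086  0.     0.     0.     0.   ] [ 2.208 -2.183  0.082] [0.114 0.535 1.064]
```

View pics/scene1.png

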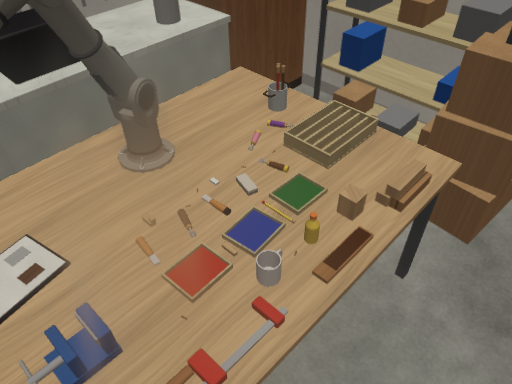

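View pics/top1.png

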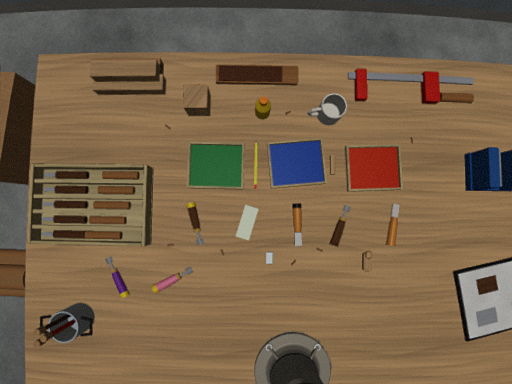

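Candidates in the top view:
- **Knives:** plain (393,226); capped (297,222), with the black cap at its top end.
- **Gouges:** dark plain (341,228); yellow-capped (194,220). The pink (172,280) and purple (118,278) ones are look-alikes to leave alone, and the tools in the rack are scenery.
- **Stone:** (247,222). The small white bit (269,258) is not it.
- **Trays:** red (373,168), blue (297,163), green (216,165).
- **Not to disturb:** mug (333,108), glue (263,107). A pencil (255,165) and a small stick (332,165) lie between the trays.

I'll check these in a close crop.

```bash
cat >> h.py <<'E'
def ray(c,px,z):
    """undistort pixel(s), cast onto plane z -> world xy"""
    K,d=np.array(c['K']),np.array(c['distortion']); R=cv2.Rodrigues(np.array(c['rvec']))[0]; t=np.array(c['tvec']).ravel()
    p=cv2.undistortPoints(np.float64(px).reshape(-1,1,2),K,d).reshape(-1,2)
    D=np.c_[p,np.ones(len(p))]@R; o=-R.T@t
    return (o+D*((z-o[2])/D[:,2])[:,None])[:,:2]
E
python3 - <<'E'
from h import *
np.set_printoptions(precision=3,suppress=True)
c=np.load('top1.npz'); im=c['img']
cv2.imwrite('pics/crop1.png',cv2.resize(im[130:300,170:420],None,fx=3,fy=3,interpolation=cv2.INTER_CUBIC)[:,:,::-1])
hsv=cv2.cvtColor(im,cv2.COLOR_RGB2HSV)
for n,(x0,y0,x1,y1) in dict(red=(340,138,408,198),blue=(262,132,332,194),green=(182,136,248,194)).items():
    s=hsv[y0:y1,x0:x1].astype(int); h=s[...,0]
    m={'red':(h<5)|(h>174),'blue':(h>105)&(h<135),'green':(h>45)&(h<85)}[n]&(s[...,1]>120)
    m=cv2.morphologyEx(m.astype(np.uint8),cv2.MORPH_OPEN,np.ones((3,3)))
    k=max(cv2.findContours(m,0,2)[0],key=cv2.contourArea)
    b=cv2.boxPoints(cv2.minAreaRect(k))+[x0,y0]
    w=ray(c,b,.008); e=w[1]-w[0]; f=w[2]-w[1]
    print(n,w.mean(0),np.linalg.norm(e),np.linalg.norm(f),np.degrees(np.arctan2(e[1],e[0])))
# coarse tool foreground: print for boxes, difference from the wood colour
lab=cv2.cvtColor(im,cv2.COLOR_RGB2LAB).astype(int)
for n,(x0,y0,x1,y1) in dict(kp=(383,200,403,250),kc=(288,199,306,250),gp=(328,202,354,250),gc=(184,198,208,248),st=(233,202,262,243)).items():
    s=lab[y0:y1,x0:x1]; bg=np.median(np.r_[s[0],s[-1]],0); m=(np.abs(s-bg).sum(2)>38).astype(np.uint8)
    k=max(cv2.findContours(m,0,2)[0],key=cv2.contourArea)
    b=cv2.boxPoints(cv2.minAreaRect(k))+[x0,y0]
    w=ray(c,b,.015); e=w[1]-w[0]; f=w[2]-w[1]
    L=e if np.linalg.norm(e)>np.linalg.norm(f) else f
    print(n,w.mean(0),np.linalg.norm(e),np.linalg.norm(f),'axis deg mod 180',np.degrees(np.arctan2(L[1],L[0]))%180)
E
```

```text
red [ 0.616 -0.245] 0.08017506180868962 0.17393912212568702 -44.92064990479272
blue [ 0.638 -0.008] 0.15853269946429255 0.12687997932927556 -84.03094292539647
green [0.627 0.243] 0.12548435184007348 0.15638514708827042 -0.2947564135010202
kp [ 0.449 -0.307] 0.12817949315584123 0.023748824197553225 axis deg mod 180 169.8293351168491
kc [ 0.469 -0.008] 0.02769770810931963 0.0855851622414733 axis deg mod 180 0.2378106807013296
gp [ 0.423 -0.135] 0.08247691977576718 0.02847007657533472 axis deg mod 180 161.41339330996914
gc [0.468 0.307] 0.027552504584486888 0.08562179320236203 axis deg mod 180 14.127515526484274
st [0.451 0.144] 0.10164249209348972 0.043376860627236065 axis deg mod 180 163.35887986725768
```

View pics/crop1.png

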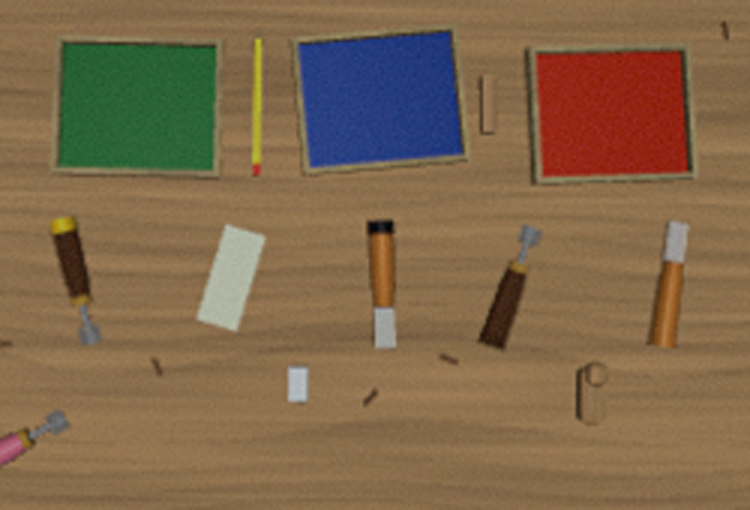

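The crop confirms the choices, with handles and blades as described: plain knife, dark plain gouge, capped knife, stone, yellow-capped gouge. The red lining's mask failed, so I'll redo it. First I move over knife_plain.

Call:
move_arm(commands="0.8 0 0 0 0 0 6; 0.8 0 0 0 0 0 6; 0.8 0 0 0 0 0 6; 0.8 0 0 0 0 0 5.5; 0.8 1.87 -3.6 0 0 0 0; 0.8 1.87 -3.6 0 0 0 0; 0.8 1.87 -3.6 0 0 0 0; 0.8 1.87 -3.6 0 0 0 0; 0.8 1.87 -3.6 0 0 0 0; 0.8 1.87 -3.6 0 0 0 0; 0.8 1.87 -3.6 0 0 0 0; 0.8 1.87 -3.6 0 0 0 0", force=40)

```text
t: 1.1
eef_pos: [0.3544, -0.3978, 0.2311]
tool_rot: [-0.0, 0.996, -0.089, -0.0]
contact_force: [0.8, -0.1, 0.0]
gripper_width: 0.799
```

Call:
move_arm(commands="0.8 1.87 -3.6 0 0 0 0; 0.8 1.87 -3.6 0 0 0 0; 0.8 1.87 -3.6 0 0 0 0; 0.8 0 0 0 0 0 0; 0.8 0 0 0 0 0 0")

```text
t: 1.52
eef_pos: [0.4296, -0.3007, 0.2311]
tool_rot: [-0.0, 0.996, -0.086, -0.0]
contact_force: [-0.9, -2.1, 1.1]
gripper_width: 0.8
```

```bash
cat >> h.py <<'E'
from scipy.spatial.transform import Rotation as Ro
def tool():
    o=bot.get_obs(); q=o['tool_rot']; R=Ro.from_quat([q[1],q[2],q[3],q[0]]).as_matrix()
    return o,R,np.array(o['eef_pos'])
def wrist(fn=None):
    o,R,p=tool(); c=dict(snap('wrist',fn)); H=np.array(c['hand_eye'])
    Rw=R@H[:3,:3]; tw=R@H[:3,3]+p
    c['rvec']=cv2.Rodrigues(Rw.T)[0]; c['tvec']=-Rw.T@tw
    return c
def go(x,y,z,yaw):
    """turn (about tool z, deg), then shift in the turned tool axes (cm)"""
    o,R,p=tool(); cy=np.degrees(np.arctan2(R[1,0],R[0,0])); a=np.radians(yaw); d=np.array([x,y,z])-p
    print('t %.2f pos %s yaw %.1f tilt %.2f | rz %.1f, then x %.2f y %.2f z %.2f cm'%(o['t'],np.round(p,4),cy,np.degrees(np.arccos(-R[2,2])),
      -((yaw-cy+180)%360-180),100*(d[0]*np.cos(a)+d[1]*np.sin(a)),100*(d[0]*np.sin(a)-d[1]*np.cos(a)),-100*d[2]))
E
python3 - <<'E'
from h import *
np.set_printoptions(precision=4,suppress=True)
c=wrist('w1.png'); np.savez('w1.npz',**c)
go(.429,-.303,.10,-10.2)
t=np.load('top1.npz'); im=t['img']
s=cv2.cvtColor(im,cv2.COLOR_RGB2HSV)[138:198,340:408].astype(int)
m=(((s[...,0]<7)|(s[...,0]>172))&(s[...,1]>180)).astype(np.uint8)
m=cv2.morphologyEx(m,cv2.MORPH_OPEN,np.ones((5,5)))
b=cv2.boxPoints(cv2.minAreaRect(max(cv2.findContours(m,0,2)[0],key=cv2.contourArea)))+[340,138]
w=ray(t,b,.008);print('red',b.round(1).tolist(),w,w.mean(0),np.linalg.norm(np.diff(w,axis=0),axis=1))
E
```

```text
t 1.57 pos [ 0.4282 -0.3028  0.231 ] yaw -10.0 tilt 0.04 | rz 0.2, then x 0.09 y 0.01 z 13.10 cm
red [[348.7, 148.0], [397.1, 146.4], [398.4, 186.7], [350.0, 188.3]] [[ 0.6863 -0.1735]
 [ 0.6948 -0.3302]
 [ 0.5663 -0.332 ]
 [ 0.5592 -0.1766]] [ 0.6266 -0.2531] [0.157  0.1285 0.1556]
```

View pics/w1.png

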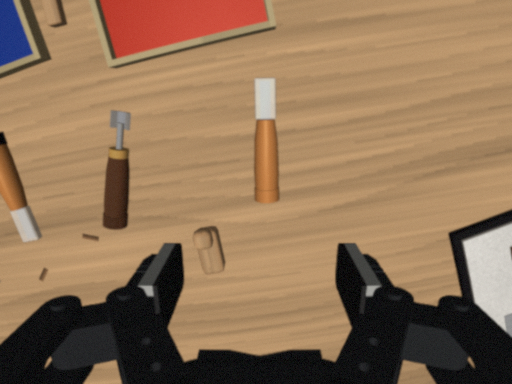

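Wrist picture: knife_plain is upright at (265,78)–(267,202), gouge_plain at (115,228)–(119,110), and the wooden plug at (208,250) is clear of the fingers. I'll cast these onto the bench to check against the top view.

Run:
```python
from h import *
np.set_printoptions(precision=4,suppress=True)
c=np.load('w1.npz')
for n,a,b in (('kp',(267,202),(265,78)),('gp',(115.5,228),(120.5,110))):
    w=ray(c,[a,b],.012); v=w[1]-w[0]; L=np.linalg.norm(v); u=v/L
    print(n,w,'L',L,'yaw',np.degrees(np.arctan2(*v[::-1])),'grip',w[0]+u*.045)
```

```text
kp [[ 0.3821 -0.3005]
 [ 0.514  -0.3204]] L 0.13340244546573427 yaw -8.615663954652526 grip [ 0.4266 -0.3072]
gp [[ 0.3806 -0.1206]
 [ 0.5095 -0.1647]] L 0.13625177908689406 yaw -18.882372415957995 grip [ 0.4231 -0.1351]
```

Call:
move_arm(commands="0.7 0 0.3 4 0 0 -0.8; 0.7 0 0 4 0 0 0; 0.7 0 0 4 0 0 0; 0.7 0 0 4 0 0 0; 0.7 0 0 4 0 0 0; 0.7 0 0 1.5 0 0 0; 0.7 0 0 1.0 0 0 0; 0.7 0 0 0 0 0 0; 0.7 0 0 0 0 0 0")

```text
t: 2.32
eef_pos: [0.4272, -0.3075, 0.0067]
tool_rot: [0.0, 0.997, -0.082, 0.0]
contact_force: [0.4, 0.1, 0.4]
gripper_width: 0.701
```

Call:
move_arm(commands="0 0 0 0 0 0 0; 0 0 0 0 0 0 0; 0 0 0 0 0 0 0; 0 0 0 0 0 0 0; 0 0 0 0 0 0 0; 0 0 0 0 0 0 0; 0 0 0 0 0 0 0; 0 0 0 0 0 0 0", force=40)

```text
t: 2.98
eef_pos: [0.4285, -0.307, 0.0079]
tool_rot: [0.001, 0.997, -0.082, 0.001]
contact_force: [-0.9, 0.1, 6.5]
gripper_width: 0.271
```

Call:
move_arm(commands="0 0 0 1 0 0 0; 0 0 0 -3 0 0 0; 0 0 0 -4 0 0 0; 0 0 0 -4 0 0 0; 0 0 0 0 0 0 -6.8; 0 0 0 0 0 0 -6.8; 0 0 0 0 0 0 -6.8; 0 0 0 0 0 0 -6.8; 0 0 0 0 0 0 -6.8; 0 0 0 0 0 0 -6.8; 0 0 0 0 0 0 -6.8; 0 0 0 0 0 0 -6.8")

```text
t: 3.98
eef_pos: [0.4277, -0.3064, 0.1071]
tool_rot: [0.001, 0.923, 0.386, 0.0]
contact_force: [-0.6, -0.1, -0.5]
gripper_width: 0.273
```

Call:
move_arm(commands="0 0 0 0 0 0 -6.8; 0 0 0 0 0 0 -6.8; 0 0 0 0 0 0 -6.8; 0 0 0 0 0 0 -6.8; 0 0 0 0 0 0 -6.8; 0 0 0 0 0 0 -6.8; 0 0 0 0 0 0 -6.8; 0 0 0 0 0 0 0")

```text
t: 4.65
eef_pos: [0.4275, -0.3066, 0.1069]
tool_rot: [0.001, 0.689, 0.724, -0.0]
contact_force: [-0.9, 0.2, -1.0]
gripper_width: 0.273
```

Run:
```python
from h import *
go(.6566,-.270,.12,93.1); print(bot.get_obs()['gripper_width'])
```

```text
t 4.65 pos [ 0.4275 -0.3066  0.1069] yaw 92.9 tilt 0.06 | rz -0.2, then x 2.42 y 23.08 z -1.31 cm
0.27265898448815573
```

Call:
move_arm(commands="0 0.4 3.85 0 0 0 0; 0 0.4 3.85 0 0 0 0; 0 0.4 3.85 0 0 0 0; 0 0.4 3.85 0 0 0 0; 0 0.4 3.85 0 0 0 0; 0 0.4 3.85 0 0 0 0; 0 0 0 0 0 0 0; 0 0 0 0 0 0 0; 0 0 0 4 0 0 0; 0 0 0 3 0 0 0; 0 0 0 0 0 0 0; 0 0 0 0 0 0 0")

```text
t: 5.65
eef_pos: [0.6548, -0.2721, 0.0352]
tool_rot: [-0.002, 0.691, 0.722, -0.001]
contact_force: [0.1, -0.9, 0.0]
gripper_width: 0.269
```

Run:
```python
from h import *
go(.6566,-.270,.016,93.1); c=wrist('w2.png'); print(bot.get_obs()['contact_force'])
```

```text
t 5.65 pos [ 0.6548 -0.2721  0.0352] yaw 92.5 tilt 0.25 | rz -0.6, then x 0.20 y 0.19 z 1.92 cm
[0.67009492 0.11444719 0.02140818]
```

View pics/w2.png

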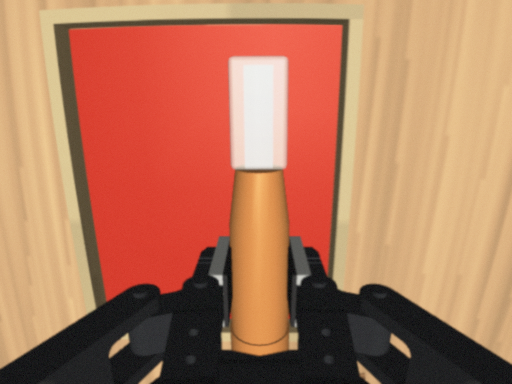

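The knife sits straight in the jaws, guard at (259,110), tail at (260,350) near the tray's end wall at about row 340. I'll check the tail clearance with rays.

Run:
```python
from h import *
np.set_printoptions(precision=4,suppress=True)
c=wrist()
print('tail,guard end', ray(c,[(260,350),(258,57)],[.045][0]))
print('floor corners far', ray(c,[(70,27),(341,24)],.008),'rim outer far',ray(c,[(40,11),(362,5)],.02),'near wall',ray(c,[(230,345),(225,330)],.02))
print(c['img'][325:360:3,224].tolist())
```

```text
tail,guard end [[ 0.6601 -0.3214]
 [ 0.6533 -0.1867]]
floor corners far [[ 0.5616 -0.1718]
 [ 0.6916 -0.1663]] rim outer far [[ 0.5542 -0.1667]
 [ 0.6975 -0.1602]] near wall [[ 0.6435 -0.341 ]
 [ 0.6405 -0.3305]]
[[126, 127, 121], [129, 115, 85], [218, 196, 147], [218, 197, 146], [219, 194, 144], [220, 177, 128], [219, 177, 129], [219, 178, 129], [159, 128, 92], [17, 20, 20], [26, 22, 22], [25, 24, 27]]
```

Call:
move_arm(commands="0 0.5 0 0 0 0 -0.6; 0 0 0 0.8 0 0 0; 0 0 0 0.6 0 0 0; 0 0 0 0.3 0 0 0; 0 0 0 0 0 0 0; 0 0 0 0 0 0 0")

```text
t: 6.25
eef_pos: [0.6567, -0.2667, 0.0189]
tool_rot: [-0.0, 0.687, 0.727, -0.0]
contact_force: [-1.1, -0.2, -0.6]
gripper_width: 0.267
```

Call:
move_arm(commands="0 0 0 0.2 0 0 0; 0 0 0 0 0 0 0; 0 0 0 0 0 0 0")

```text
t: 6.5
eef_pos: [0.657, -0.2667, 0.0173]
tool_rot: [-0.0, 0.687, 0.727, -0.0]
contact_force: [-0.1, -0.5, -0.1]
gripper_width: 0.267
```

Call:
move_arm(commands="0 0 0 0.15 0 0 0; 0 0 0 0 0 0 0; 0 0 0 0 0 0 0")

```text
t: 6.75
eef_pos: [0.6569, -0.2666, 0.0157]
tool_rot: [-0.0, 0.687, 0.727, -0.0]
contact_force: [-0.4, -0.2, -0.2]
gripper_width: 0.271
```

Call:
move_arm(commands="0 0 0 0.2 0 0 0; 0 0 0 0 0 0 0; 0 0 0 0 0 0 0")

```text
t: 7.0
eef_pos: [0.6569, -0.2666, 0.0136]
tool_rot: [-0.0, 0.687, 0.727, -0.0]
contact_force: [-0.1, 0.4, 0.5]
gripper_width: 0.271
```

Call:
move_arm(commands="0 0 0 0.15 0 0 0; 0 0 0 0 0 0 0; 0 0 0 0 0 0 0")

```text
t: 7.25
eef_pos: [0.6569, -0.2667, 0.0122]
tool_rot: [-0.0, 0.687, 0.727, -0.0]
contact_force: [-0.6, -0.2, -0.1]
gripper_width: 0.27
```

Call:
move_arm(commands="0 0 0 0.15 0 0 0; 0 0 0 0 0 0 0; 0 0 0 0 0 0 0")

```text
t: 7.5
eef_pos: [0.6569, -0.2667, 0.0107]
tool_rot: [-0.0, 0.687, 0.727, -0.0]
contact_force: [-0.3, 0.5, -0.9]
gripper_width: 0.269
```

Call:
move_arm(commands="0 0 0 0.15 0 0 0; 0 0 0 0 0 0 0; 0 0 0 0 0 0 0")

```text
t: 7.75
eef_pos: [0.6569, -0.2667, 0.0092]
tool_rot: [-0.0, 0.687, 0.727, -0.0]
contact_force: [-0.1, 0.1, -0.1]
gripper_width: 0.265
```

Call:
move_arm(commands="0 0 0 0.15 0 0 0; 0 0 0 0 0 0 0; 0 0 0 0 0 0 0")

```text
t: 8.0
eef_pos: [0.6571, -0.2668, 0.0085]
tool_rot: [0.0, 0.687, 0.727, -0.0]
contact_force: [-1.9, -0.1, 5.0]
gripper_width: 0.267
```

Call:
move_arm(commands="0 0 0 0.15 0 0 0; 0 0 0 0 0 0 0; 0 0 0 0 0 0 0")

```text
t: 8.25
eef_pos: [0.6572, -0.2668, 0.0084]
tool_rot: [0.0, 0.687, 0.727, -0.0]
contact_force: [-6.2, 0.3, 13.9]
gripper_width: 0.271
```

Call:
move_arm(commands="0.38 0 0 -0.1 0 0 0; 0.4 0 0 0 0 0 0; 0.4 0 0 0 0 0 0; 0.4 0 0 -2 0 0 0; 0.4 0 0 -4 0 0 0; 0.7 0 0 -4 0 0 0; 0.7 0 0 -4 0 0 0; 0.7 0 0 -4 0 0 0; 0.7 0 0 0 0 0 0; 0.7 0 0 0 0 0 0")

```text
t: 9.08
eef_pos: [0.6588, -0.2671, 0.1905]
tool_rot: [0.003, 0.687, 0.727, 0.001]
contact_force: [-0.4, 0.0, -1.2]
gripper_width: 0.7
```

Run:
```python
from h import *
go(.469,-.008,.19,0); c=wrist('w3.png')
```

```text
t 9.08 pos [ 0.6588 -0.2671  0.1905] yaw 93.2 tilt 0.34 | rz 93.2, then x -18.98 y -25.91 z 0.05 cm
```

View pics/w3.png

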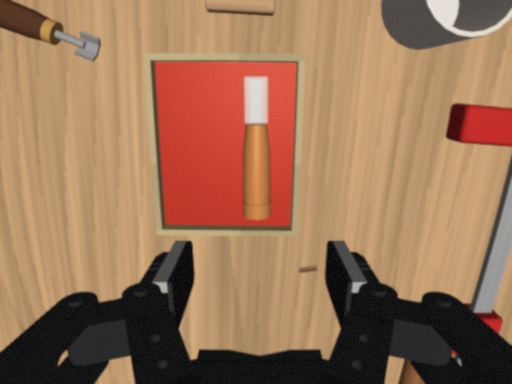

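knife_plain lies flat in the red tray, guard (257,78) to tail (257,218), clear of the rim. Next is knife_capped.

Call:
move_arm(commands="0.7 3.36 -2.19 0 0 0 0; 0.7 3.36 -2.19 0 0 0 0; 0.7 3.36 -2.19 0 0 0 0; 0.7 3.36 -2.19 0 0 0 0; 0.7 3.36 -2.19 0 0 0 0; 0.7 3.36 -2.19 0 0 0 0; 0.7 3.36 -2.19 0 0 0 0; 0.7 3.36 -2.19 0 0 0 0; 0.7 0 0 0 0 0 6.7; 0.7 0 0 0 0 0 6.7; 0.7 0 0 0 0 0 6.7; 0.7 0 0 0 0 0 6.7")

```text
t: 10.13
eef_pos: [0.4655, -0.0083, 0.1856]
tool_rot: [-0.001, 0.838, 0.546, -0.001]
contact_force: [0.4, 0.2, -0.9]
gripper_width: 0.695
```

Call:
move_arm(commands="0.7 0 0 0 0 0 6.7; 0.7 0 0 0 0 0 6.7; 0.7 0 0 0 0 0 6.7; 0.7 0 0 0 0 0 6.7; 0.7 0 0 0 0 0 6.7; 0.7 0 0 0 0 0 6.7; 0.7 0 0 0 0 0 6.7; 0.7 0 0 0 0 0 6.7; 0.7 0 0 0 0 0 6.7; 0.7 0 0 0 0 0 6; 0.7 0 0 0 0 0 0; 0.7 0 0 0 0 0 0")

```text
t: 11.13
eef_pos: [0.4659, -0.0083, 0.186]
tool_rot: [0.0, 1.0, 0.003, -0.001]
contact_force: [-0.4, -0.6, -0.1]
gripper_width: 0.704
```

Run:
```python
from h import *
np.set_printoptions(precision=4,suppress=True)
go(.469,-.008,.004,0); c=wrist('w4.png'); np.savez('w4.npz',**c)
```

```text
t 11.13 pos [ 0.4659 -0.0083  0.186 ] yaw 0.3 tilt 0.15 | rz 0.3, then x 0.31 y -0.03 z 18.20 cm
```

View pics/w4.png

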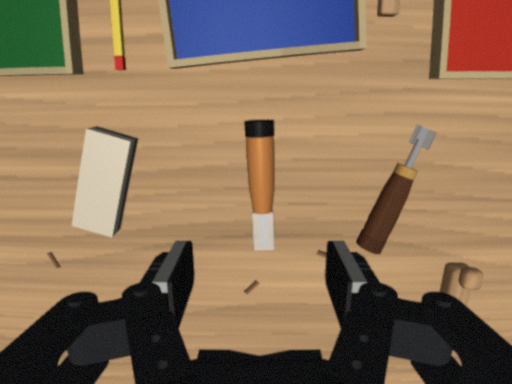

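knife_capped: cap end (260,120), guard end (263,249). The stone (104,182) and gouge_plain (398,190) are well apart from it.

Run:
```python
from h import *
np.set_printoptions(precision=4,suppress=True)
c=np.load('w4.npz')
for n,a,b in (('kc',(259.5,121),(263,249)),('gp',(370,247),(425,130))):
    w=ray(c,[a,b],.012); v=w[1]-w[0]; L=np.linalg.norm(v); u=v/L
    print(n,w,'L',L,'yaw',np.degrees(np.arctan2(*v[::-1])),'grip',w[0]+u*.046)
w=ray(c,[(95,128),(137,140),(113,236),(73,225)],.022); print('stone top',w,w.mean(0),np.linalg.norm(np.diff(w,axis=0),axis=1))
print('blue near corners',ray(c,[(172,60),(364,43)],.02),'green',ray(c,[(75,70)],.02))
o=bot.get_obs(); w=ray(c,[(259.5,121),(263,249)],.012); v=w[0]-w[1]; y=np.degrees(np.arctan2(v[1],v[0])); g=w[0]-v/np.linalg.norm(v)*.046
go(g[0],g[1],.004,y)
```

```text
kc [[ 0.5124 -0.0078]
 [ 0.3826 -0.0121]] L 0.12988246853418473 yaw -178.09177864618405 grip [ 0.4664 -0.0093]
gp [[ 0.3849 -0.1232]
 [ 0.506  -0.1642]] L 0.12784265845928608 yaw -18.710368548414813 grip [ 0.4285 -0.138 ]
stone top [[0.5073 0.1425]
 [0.4961 0.1042]
 [0.4002 0.1383]
 [0.4115 0.1782]] [0.4538 0.1408] [0.0399 0.1018 0.0415]
blue near corners [[ 0.5654  0.0683]
 [ 0.5805 -0.0971]] green [[0.5585 0.156 ]]
t 11.18 pos [ 0.4661 -0.0083  0.1863] yaw 0.3 tilt 0.12 | rz -1.6, then x 0.03 y 0.10 z 18.23 cm
```

Call:
move_arm(commands="0.7 0 0.1 4 0 0 -1.6; 0.7 0 0 4 0 0 0; 0.7 0 0 4 0 0 0; 0.7 0 0 4 0 0 0; 0.7 0 0 1.4 0 0 0; 0.7 0 0 0.7 0 0 0; 0.7 0 0 0 0 0 0; 0 0 0 0 0 0 0; 0 0 0 0 0 0 0; 0 0 0 0 0 0 0; 0 0 0 0 0 0 0; 0 0 0 0 0 0 0", force=40)

```text
t: 12.18
eef_pos: [0.4682, -0.0092, 0.0079]
tool_rot: [0.0, 1.0, 0.015, 0.002]
contact_force: [-0.7, 0.1, 5.6]
gripper_width: 0.271
```

Call:
move_arm(commands="0 0 0 0 0 0 0; 0 0 0 -2 0 0 0; 0 0 0 -4 0 0 0; 0 0 0 -4 0 0 0; 0 0 0 0 0 0 0; 0 0 0 0 0 0 0")

```text
t: 12.68
eef_pos: [0.4691, -0.0094, 0.1095]
tool_rot: [0.0, 1.0, 0.015, 0.004]
contact_force: [-0.8, -0.7, -0.6]
gripper_width: 0.273
```

Run:
```python
from h import *
go(.5978,-.233,.11,93.1)
```

```text
t 12.68 pos [ 0.4691 -0.0094  0.1095] yaw 1.7 tilt 0.41 | rz -91.4, then x -23.03 y 11.64 z -0.05 cm
```

Call:
move_arm(commands="0 0 0 0 0 0 -6.53; 0 0 0 0 0 0 -6.53; 0 0 0 0 0 0 -6.53; 0 0 0 0 0 0 -6.53; 0 0 0 0 0 0 -6.53; 0 0 0 0 0 0 -6.53; 0 0 0 0 0 0 -6.53; 0 0 0 0 0 0 -6.53; 0 0 0 0 0 0 -6.53; 0 0 0 0 0 0 -6.53; 0 0 0 0 0 0 -6.53; 0 0 0 0 0 0 -6.53")

```text
t: 13.68
eef_pos: [0.466, -0.0094, 0.1055]
tool_rot: [-0.0, 0.764, 0.646, -0.001]
contact_force: [0.3, 0.3, -0.7]
gripper_width: 0.268
```

Call:
move_arm(commands="0 0 0 0 0 0 -6.53; 0 0 0 0 0 0 -6.53; 0 -3.26 1.65 0 0 0 0; 0 -3.26 1.65 0 0 0 0; 0 -3.26 1.65 0 0 0 0; 0 -3.26 1.65 0 0 0 0; 0 -3.26 1.65 0 0 0 0; 0 -3.26 1.65 0 0 0 0; 0 -3.26 1.65 0 0 0 0; 0 0 0 0 0 0 0; 0 0 0 4 0 0 0; 0 0 0 2.5 0 0 0")

```text
t: 14.68
eef_pos: [0.5941, -0.2314, 0.0391]
tool_rot: [-0.0, 0.688, 0.726, -0.0]
contact_force: [-1.4, -0.1, -1.2]
gripper_width: 0.268
```

Run:
```python
from h import *
go(.5968,-.231,.016,93.1);go(.5968,-.231,.016,93.1)
```

```text
t 14.68 pos [ 0.5941 -0.2314  0.0391] yaw 93.1 tilt 0.03 | rz -0.0, then x 0.02 y 0.27 z 2.31 cm
t 14.68 pos [ 0.5941 -0.2314  0.0391] yaw 93.1 tilt 0.03 | rz -0.0, then x 0.02 y 0.27 z 2.31 cm
```

Call:
move_arm(commands="0 0 0.27 1 0 0 0; 0 0 0 0.8 0 0 0; 0 0 0 0.2 0 0 0; 0 0 0 0 0 0 0; 0 0 0 0 0 0 0")

```text
t: 15.1
eef_pos: [0.5984, -0.2305, 0.0226]
tool_rot: [0.001, 0.687, 0.726, 0.0]
contact_force: [0.6, 0.4, -0.7]
gripper_width: 0.27
```

Call:
move_arm(commands="0 0 0 0.2 0 0 0; 0 0 0 0.1 0 0 0; 0 0 0 0 0 0 0; 0 0 0 0 0 0 0")

```text
t: 15.43
eef_pos: [0.5976, -0.2307, 0.0187]
tool_rot: [0.0, 0.687, 0.726, 0.0]
contact_force: [-0.8, 0.6, -0.8]
gripper_width: 0.267
```

Call:
move_arm(commands="0 0 0 0.15 0 0 0; 0 0 0 0 0 0 0; 0 0 0 0 0 0 0")

```text
t: 15.68
eef_pos: [0.5973, -0.2305, 0.0167]
tool_rot: [-0.0, 0.687, 0.726, -0.0]
contact_force: [0.4, -0.6, -0.2]
gripper_width: 0.272
```

Call:
move_arm(commands="0 0 0 0.15 0 0 0; 0 0 0 0 0 0 0; 0 0 0 0 0 0 0")

```text
t: 15.93
eef_pos: [0.5977, -0.2306, 0.016]
tool_rot: [0.0, 0.687, 0.726, -0.0]
contact_force: [-2.9, 0.4, 4.7]
gripper_width: 0.27
```

Call:
move_arm(commands="0 0 0 0.1 0 0 0; 0 0 0 0 0 0 0; 0 0 0 0 0 0 0")

```text
t: 16.18
eef_pos: [0.5976, -0.2306, 0.0159]
tool_rot: [0.0, 0.687, 0.726, -0.0]
contact_force: [-5.1, 0.7, 13.2]
gripper_width: 0.269
```

Contact came at 0.016, as predicted. Release and go to gouge_plain.

Call:
move_arm(commands="0.38 0 0 -0.1 0 0 0; 0.4 0 0 0 0 0 0; 0.4 0 0 0 0 0 0; 0.4 0 0 -2 0 0 0; 0.4 0 0 -4 0 0 0; 0.7 0 0 -4 0 0 0; 0.7 0 0 -4 0 0 0; 0.7 0 0 -3 0 0 0; 0.7 0 0 0 0 0 0")

```text
t: 16.93
eef_pos: [0.6015, -0.2308, 0.1926]
tool_rot: [0.005, 0.687, 0.726, 0.002]
contact_force: [1.7, -0.3, -0.7]
gripper_width: 0.701
```

Run:
```python
from h import *
go(.426,-.1365,.18,93.1); c=wrist('w5.png')
```

```text
t 16.93 pos [ 0.6015 -0.2308  0.1926] yaw 93.2 tilt 0.64 | rz 0.1, then x 10.37 y -17.01 z 1.26 cm
```

View pics/w5.png

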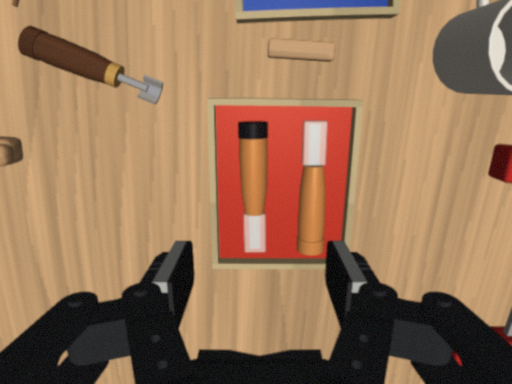

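Both knives lie in the red tray, capped (254,187) and plain (312,188), clear of the walls and each other.

Call:
move_arm(commands="0.7 2.07 -3.4 0 0 0 0; 0.7 2.07 -3.4 0 0 0 0; 0.7 2.07 -3.4 0 0 0 0; 0.7 2.07 -3.4 0 0 0 0; 0.7 2.07 -3.4 0 0 0 0; 0.7 0 0 0 0 0 6.6; 0.7 0 0 0 0 0 6.6; 0.7 0 0 0 0 0 6.6; 0.7 0 0 0 0 0 6.6; 0.7 0 0 0 0 0 6.6; 0.7 0 0 0 0 0 6.6; 0.7 0 0 0 0 0 6.6")

```text
t: 17.98
eef_pos: [0.4211, -0.1365, 0.1841]
tool_rot: [-0.001, 0.918, 0.396, -0.001]
contact_force: [-1.2, 0.2, -0.0]
gripper_width: 0.702
```

Call:
move_arm(commands="0.7 0 0 0 0 0 6.6; 0.7 0 0 0 0 0 6.6; 0.7 0 0 0 0 0 6.6; 0.7 0 0 0 0 0 6.6; 0.7 0 0 0 0 0 6.6; 0.7 0 0 0 0 0 6.6; 0.7 0 0 0 0 0 6.6; 0.7 0 0 0 0 0 6.6; 0.7 0 0 0 0 0 6.6; 0.7 0 0 0 0 0 6.3; 0.7 0 0 0 0 0 0; 0.7 0 0 0 0 0 0")

```text
t: 18.98
eef_pos: [0.4214, -0.1365, 0.1844]
tool_rot: [-0.0, 0.987, -0.161, -0.001]
contact_force: [-0.4, -0.3, -0.7]
gripper_width: 0.7
```

Run:
```python
from h import *
go(.426,-.1365,.004,-18.7)
```

```text
t 18.98 pos [ 0.4214 -0.1365  0.1844] yaw -18.6 tilt 0.10 | rz 0.1, then x 0.44 y -0.14 z 18.04 cm
```

Call:
move_arm(commands="0.7 0.4 -0.1 4 0 0 0; 0.7 0 0 4 0 0 0; 0.7 0 0 4 0 0 0; 0.7 0 0 4 0 0 0; 0.7 0 0 1.3 0 0 0; 0.7 0 0 0.6 0 0 0; 0.7 0 0 0 0 0 0; 0 0 0 0 0 0 0; 0 0 0 0 0 0 0; 0 0 0 0 0 0 0; 0 0 0 0 0 0 0; 0 0 0 0 0 0 0", force=40)

```text
t: 19.98
eef_pos: [0.4273, -0.1373, 0.0078]
tool_rot: [0.0, 0.987, -0.163, 0.002]
contact_force: [-1.0, 0.2, 5.3]
gripper_width: 0.266
```

Call:
move_arm(commands="0 0 0 0 0 0 0; 0 0 0 -2 0 0 0; 0 0 0 -4 0 0 0; 0 0 0 -4 0 0 0; 0 0 0 0 0 0 0; 0 0 0 0 0 0 0")

```text
t: 20.48
eef_pos: [0.4281, -0.1378, 0.1094]
tool_rot: [0.001, 0.987, -0.163, 0.003]
contact_force: [0.3, -0.4, -1.5]
gripper_width: 0.268
```

Run:
```python
from h import *
np.set_printoptions(precision=4,suppress=True)
# blue tray: centre from top .638,-.008; long axis 96 deg
C=np.array([.638,-.008]);a=np.radians(96);u=np.array([np.cos(a),np.sin(a)]);v=np.array([np.sin(a),-np.cos(a)])
g=C+.029*v-.0195*u; print(g); go(g[0],g[1],.11,96)
g=C-.029*v+.0215*u; print(g)
# check blue centre from the outer near corners seen from the wrist (rim .02)
c=np.load('w4.npz'); w=ray(c,[(172,67),(366,49)],.02); print(w, 'centre via corners',w.mean(0)+.071*v, np.linalg.norm(w[0]-w[1]))
```

```text
[ 0.6689 -0.0244]
t 20.48 pos [ 0.4281 -0.1378  0.1094] yaw -18.8 tilt 0.41 | rz -114.8, then x 8.77 y 25.13 z -0.06 cm
[0.6069 0.0104]
[[ 0.5595  0.0686]
 [ 0.5756 -0.0992]] centre via corners [ 0.6382 -0.0079] 0.1685513066459962
```

Call:
move_arm(commands="0 0 0 0 0 0 -6.75; 0 0 0 0 0 0 -6.75; 0 0 0 0 0 0 -6.75; 0 0 0 0 0 0 -6.75; 0 0 0 0 0 0 -6.75; 0 0 0 0 0 0 -6.75; 0 0 0 0 0 0 -6.75; 0 0 0 0 0 0 -6.75; 0 0 0 0 0 0 -6.75; 0 0 0 0 0 0 -6.75; 0 0 0 0 0 0 -6.75; 0 0 0 0 0 0 -6.75")

```text
t: 21.48
eef_pos: [0.4253, -0.1368, 0.1056]
tool_rot: [-0.0, 0.854, 0.52, -0.0]
contact_force: [-0.4, -0.4, -1.9]
gripper_width: 0.27
```

Call:
move_arm(commands="0 0 0 0 0 0 -6.75; 0 0 0 0 0 0 -6.75; 0 0 0 0 0 0 -6.75; 0 0 0 0 0 0 -6.75; 0 0 0 0 0 0 -6.75; 0 1.25 3.59 0 0 0 0; 0 1.25 3.59 0 0 0 0; 0 1.25 3.59 0 0 0 0; 0 1.25 3.59 0 0 0 0; 0 1.25 3.59 0 0 0 0; 0 1.25 3.59 0 0 0 0; 0 1.25 3.59 0 0 0 0")

```text
t: 22.48
eef_pos: [0.6675, -0.023, 0.1048]
tool_rot: [-0.001, 0.669, 0.743, -0.001]
contact_force: [0.7, -1.0, -0.9]
gripper_width: 0.267
```

Call:
move_arm(commands="0 0 0 0 0 0 0; 0 0 0 3 0 0 0; 0 0 0 3 0 0 0; 0 0 0 0 0 0 0; 0 0 0 0 0 0 0")

```text
t: 22.9
eef_pos: [0.6648, -0.0239, 0.0442]
tool_rot: [-0.002, 0.669, 0.743, -0.002]
contact_force: [0.5, 0.0, -0.3]
gripper_width: 0.264
```

Run:
```python
from h import *
go(.667,-.0244,.018,96); c=wrist('w6.png')
```

```text
t 22.90 pos [ 0.6648 -0.0239  0.0442] yaw 96.0 tilt 0.29 | rz 0.0, then x -0.07 y 0.21 z 2.62 cm
```

View pics/w6.png

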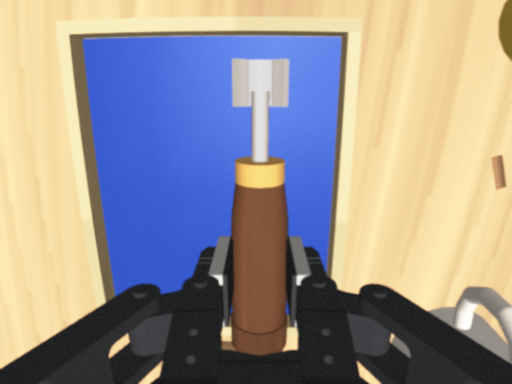

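gouge_plain hangs straight over the blue tray, tip at (260,80), tail (259,350), with clearance at both ends. The mug handle is far off at (490,300). I'll lower it.

Call:
move_arm(commands="0 0 0.2 1.2 0 0 0; 0 0 0 0.8 0 0 0; 0 0 0 0.5 0 0 0; 0 0 0 0.1 0 0 0; 0 0 0 0 0 0 0; 0 0 0 0 0 0 0")

```text
t: 23.45
eef_pos: [0.669, -0.0233, 0.0206]
tool_rot: [0.0, 0.669, 0.743, 0.0]
contact_force: [0.4, 0.2, -1.1]
gripper_width: 0.271
```

Call:
move_arm(commands="0 0 0 0.2 0 0 0; 0 0 0 0 0 0 0; 0 0 0 0 0 0 0")

```text
t: 23.7
eef_pos: [0.6689, -0.0234, 0.0184]
tool_rot: [0.0, 0.669, 0.743, 0.0]
contact_force: [0.7, 0.5, -0.5]
gripper_width: 0.27
```

Call:
move_arm(commands="0 0 0 0.15 0 0 0; 0 0 0 0 0 0 0; 0 0 0 0 0 0 0")

```text
t: 23.95
eef_pos: [0.6688, -0.0234, 0.0167]
tool_rot: [-0.0, 0.669, 0.743, -0.0]
contact_force: [0.7, -0.6, -1.0]
gripper_width: 0.268
```

Call:
move_arm(commands="0 0 0 0.15 0 0 0; 0 0 0 0 0 0 0; 0 0 0 0 0 0 0")

```text
t: 24.2
eef_pos: [0.6691, -0.0234, 0.0159]
tool_rot: [0.0, 0.669, 0.743, 0.0]
contact_force: [-1.9, -0.4, 4.5]
gripper_width: 0.27
```

Call:
move_arm(commands="0 0 0 0.1 0 0 0; 0 0 0 0 0 0 0; 0 0 0 0 0 0 0")

```text
t: 24.45
eef_pos: [0.6691, -0.0233, 0.0159]
tool_rot: [0.0, 0.669, 0.743, -0.0]
contact_force: [-4.5, -1.0, 12.8]
gripper_width: 0.269
```

Call:
move_arm(commands="0.38 0 0 -0.1 0 0 0; 0.4 0 0 0 0 0 0; 0.4 0 0 0 0 0 0; 0.4 0 0 -2 0 0 0; 0.4 0 0 -4 0 0 0; 0.7 0 0 -4 0 0 0; 0.7 0 0 -4 0 0 0; 0.7 0 0 -3 0 0 0; 0.7 0 0 0 0 0 0")

```text
t: 25.2
eef_pos: [0.6725, -0.0221, 0.1927]
tool_rot: [0.004, 0.669, 0.743, 0.004]
contact_force: [2.0, 1.3, 0.7]
gripper_width: 0.699
```

Call:
move_arm(commands="0.7 3.49 -1.65 0 0 0 0; 0.7 3.49 -1.65 0 0 0 0; 0.7 3.49 -1.65 0 0 0 0; 0.7 3.49 -1.65 0 0 0 0; 0.7 3.49 -1.65 0 0 0 0; 0.7 3.49 -1.65 0 0 0 0; 0.7 3.49 -1.65 0 0 0 0; 0.7 3.49 -1.65 0 0 0 0; 0.7 3.49 -1.65 0 0 0 0; 0.7 3.49 -1.65 0 0 0 0")

```text
t: 26.03
eef_pos: [0.467, 0.3076, 0.1849]
tool_rot: [0.0, 0.669, 0.743, -0.0]
contact_force: [1.0, 0.1, 0.4]
gripper_width: 0.701
```

Call:
move_arm(commands="0.7 0 0 0 0 0 6.83; 0.7 0 0 0 0 0 6.83; 0.7 0 0 0 0 0 6.83; 0.7 0 0 0 0 0 6.83; 0.7 0 0 0 0 0 6.83; 0.7 0 0 0 0 0 6.83; 0.7 0 0 0 0 0 6.83; 0.7 0 0 0 0 0 6.83; 0.7 0 0 0 0 0 6.83; 0.7 0 0 0 0 0 6.83; 0.7 0 0 0 0 0 6.83; 0.7 0 0 0 0 0 6.83")

```text
t: 27.03
eef_pos: [0.4681, 0.3063, 0.1847]
tool_rot: [0.0, 0.993, 0.119, -0.0]
contact_force: [-0.1, 0.2, -0.2]
gripper_width: 0.704
```

Call:
move_arm(commands="0.7 0 0 0 0 0 0; 0.7 0 0 0 0 0 0")

```text
t: 27.2
eef_pos: [0.4681, 0.3064, 0.185]
tool_rot: [0.0, 0.992, 0.124, -0.0]
contact_force: [-0.2, -0.8, -0.3]
gripper_width: 0.703
```

Run:
```python
from h import *
go(.468,.307,.004,14.1); c=wrist('w7.png'); np.savez('w7.npz',**c)
```

```text
t 27.20 pos [0.4681 0.3064 0.185 ] yaw 14.3 tilt 0.03 | rz 0.2, then x 0.01 y -0.06 z 18.10 cm
```

View pics/w7.png

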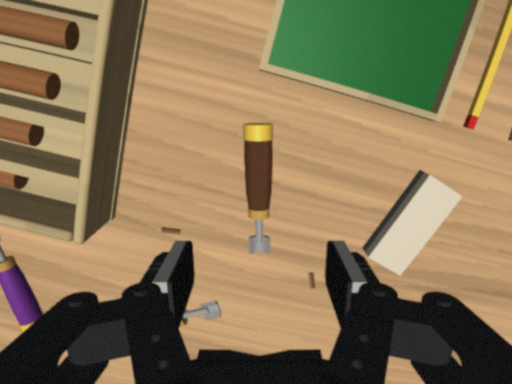

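gouge_capped: dark handle, yellow cap (258,125), bare steel tip (260,250), straight along the tool. The pink one (205,312) is clear of the fingers. I'll grasp.

Call:
move_arm(commands="0.7 -0.2 0 4 0 0 0; 0.7 0 0 4 0 0 0; 0.7 0 0 4 0 0 0; 0.7 0 0 4 0 0 0; 0.7 0 0 1.4 0 0 0; 0.7 0 0 0.6 0 0 0; 0.7 0 0 0 0 0 0; 0 0 0 0 0 0 0; 0 0 0 0 0 0 0; 0 0 0 0 0 0 0; 0 0 0 0 0 0 0; 0 0 0 0 0 0 0", force=40)

```text
t: 28.25
eef_pos: [0.4677, 0.307, 0.0075]
tool_rot: [-0.001, 0.992, 0.122, 0.002]
contact_force: [0.2, -1.2, 5.5]
gripper_width: 0.27
```

Call:
move_arm(commands="0 0 0 0 0 0 0; 0 0 0 -2 0 0 0; 0 0 0 -4 0 0 0; 0 0 0 -4 0 0 0; 0 0 0 0 0 0 0; 0 0 0 0 0 0 0")

```text
t: 28.75
eef_pos: [0.4683, 0.3073, 0.109]
tool_rot: [-0.001, 0.993, 0.122, 0.003]
contact_force: [-0.2, -0.6, -1.4]
gripper_width: 0.271
```

Run:
```python
from h import *
np.set_printoptions(precision=4,suppress=True)
go(.6069,.0104,.11,96)
c=np.load('w7.npz'); print('cap,tip',ray(c,[(258,124),(260,253)],.012))
```

```text
t 28.75 pos [0.4683 0.3073 0.109 ] yaw 14.0 tilt 0.41 | rz -82.0, then x -30.97 y 10.68 z -0.10 cm
cap,tip [[0.5107 0.3187]
 [0.3841 0.2846]]
```

Call:
move_arm(commands="0 0 0 0 0 0 -6.83; 0 0 0 0 0 0 -6.83; 0 0 0 0 0 0 -6.83; 0 0 0 0 0 0 -6.83; 0 0 0 0 0 0 -6.83; 0 0 0 0 0 0 -6.83; 0 0 0 0 0 0 -6.83; 0 0 0 0 0 0 -6.83; 0 0 0 0 0 0 -6.83; 0 0 0 0 0 0 -6.83; 0 0 0 0 0 0 -6.83; 0 0 0 0 0 0 -6.83")

```text
t: 29.75
eef_pos: [0.4659, 0.3052, 0.1045]
tool_rot: [0.0, 0.667, 0.745, -0.001]
contact_force: [-0.5, 0.2, -1.0]
gripper_width: 0.267
```

Call:
move_arm(commands="0 -3.87 1.33 0 0 0 0; 0 -3.87 1.33 0 0 0 0; 0 -3.87 1.33 0 0 0 0; 0 -3.87 1.33 0 0 0 0; 0 -3.87 1.33 0 0 0 0; 0 -3.87 1.33 0 0 0 0; 0 -3.87 1.33 0 0 0 0; 0 -3.87 1.33 0 0 0 0; 0 0 0 0 0 0 0; 0 0 0 3 0 0 0; 0 0 0 3 0 0 0; 0 0 0 0 0 0 0")

```text
t: 30.75
eef_pos: [0.6001, 0.0076, 0.0397]
tool_rot: [-0.003, 0.669, 0.743, -0.004]
contact_force: [-1.9, -0.9, -1.2]
gripper_width: 0.27
```

Run:
```python
from h import *
go(.6080,.0104,.018,96)
```

```text
t 30.75 pos [0.6001 0.0076 0.0397] yaw 96.0 tilt 0.55 | rz -0.0, then x 0.19 y 0.81 z 2.17 cm
```

Call:
move_arm(commands="0 0.2 0.5 0 0 0 0; 0 0 0 0.8 0 0 0; 0 0 0 0.8 0 0 0; 0 0 0 0 0 0 0; 0 0 0 0 0 0 0; 0 0 0 0 0 0 0")

```text
t: 31.25
eef_pos: [0.6096, 0.0118, 0.0299]
tool_rot: [0.0, 0.669, 0.743, 0.0]
contact_force: [0.4, -0.3, -0.1]
gripper_width: 0.27
```

Run:
```python
from h import *
go(.6080,.0104,.018,96)
```

```text
t 31.25 pos [0.6096 0.0118 0.0299] yaw 96.0 tilt 0.04 | rz 0.0, then x -0.12 y -0.17 z 1.19 cm
```

Call:
move_arm(commands="0 -0.1 -0.2 0.6 0 0 0; 0 0 0 0.4 0 0 0; 0 0 0 0.2 0 0 0; 0 0 0 0 0 0 0; 0 0 0 0 0 0 0; 0 0 0 0 0 0 0")

```text
t: 31.75
eef_pos: [0.6075, 0.0106, 0.0174]
tool_rot: [0.0, 0.669, 0.743, 0.0]
contact_force: [-0.4, -0.6, -0.3]
gripper_width: 0.269
```

Call:
move_arm(commands="0 0 0 0.15 0 0 0; 0 0 0 0 0 0 0; 0 0 0 0 0 0 0")

```text
t: 32.0
eef_pos: [0.6074, 0.0105, 0.0158]
tool_rot: [0.0, 0.669, 0.743, -0.0]
contact_force: [0.7, 0.4, -0.6]
gripper_width: 0.269
```

Call:
move_arm(commands="0 0 0 0.15 0 0 0; 0 0 0 0 0 0 0; 0 0 0 0 0 0 0")

```text
t: 32.25
eef_pos: [0.6076, 0.0105, 0.0155]
tool_rot: [0.0, 0.669, 0.743, -0.0]
contact_force: [-4.3, -1.3, 9.4]
gripper_width: 0.273
```

Call:
move_arm(commands="0.38 0 0 -0.1 0 0 0; 0.4 0 0 0 0 0 0; 0.4 0 0 0 0 0 0; 0.4 0 0 -2 0 0 0; 0.4 0 0 -4 0 0 0; 0.7 0 0 -4 0 0 0; 1 0 0 -4 0 0 0; 1 0 0 -3 0 0 0; 1 0 0 0 0 0 0")

```text
t: 33.0
eef_pos: [0.611, 0.012, 0.1921]
tool_rot: [0.004, 0.669, 0.743, 0.004]
contact_force: [0.7, 1.7, -0.2]
gripper_width: 0.945
```

Run:
```python
from h import *
go(.452,.142,.18,96); c=wrist('w8.png')
```

```text
t 33.00 pos [0.611  0.012  0.1921] yaw 96.0 tilt 0.60 | rz 0.0, then x 14.59 y -14.45 z 1.21 cm
```

View pics/w8.png

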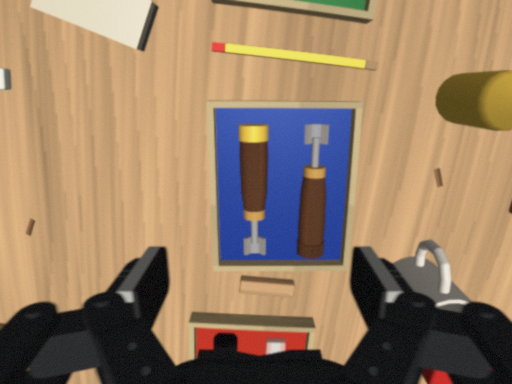

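Call:
move_arm(commands="1 2.94 -2.83 0 0 0 0; 1 2.94 -2.83 0 0 0 0; 1 2.94 -2.83 0 0 0 0; 1 2.94 -2.83 0 0 0 0; 1 2.94 -2.83 0 0 0 0; 1 0 0 0 0 0 6.7; 1 0 0 0 0 0 6.7; 1 0 0 0 0 0 6.7; 1 0 0 0 0 0 6.7; 1 0 0 0 0 0 6.7; 1 0 0 0 0 0 6.7; 1 0 0 0 0 0 6.7")

```text
t: 34.05
eef_pos: [0.4506, 0.1414, 0.1842]
tool_rot: [-0.0, 0.911, 0.413, -0.001]
contact_force: [-0.2, -0.8, 0.1]
gripper_width: 0.999
```

Call:
move_arm(commands="1 0 0 0 0 0 6.7; 1 0 0 0 0 0 6.7; 1 0 0 0 0 0 6.7; 1 0 0 0 0 0 6.7; 1 0 0 0 0 0 6.7; 1 0 0 0 0 0 6.7; 1 0 0 0 0 0 6.7; 1 0 0 0 0 0 6.7; 1 0 0 0 0 0 6.7; 1 0 0 0 0 0 6.7; 1 0 0 0 0 0 0; 1 0 0 0 0 0 0")

```text
t: 35.05
eef_pos: [0.4507, 0.1416, 0.1845]
tool_rot: [0.0, 0.988, -0.154, -0.001]
contact_force: [0.1, -0.9, 0.4]
gripper_width: 1.003
```

Run:
```python
from h import *
np.set_printoptions(precision=4,suppress=True)
c=wrist('w9.png'); im=c['img']; s=cv2.cvtColor(im,cv2.COLOR_RGB2HSV).astype(int)
m=((s[...,1]<60)&(s[...,2]>150)).astype(np.uint8); m=cv2.morphologyEx(m,cv2.MORPH_OPEN,np.ones((5,5)))
for k in cv2.findContours(m,0,2)[0]:
    if cv2.contourArea(k)<1500: continue
    r=cv2.minAreaRect(k); w=ray(c,cv2.boxPoints(r),.022); e=np.diff(w,axis=0); L=np.linalg.norm(e,axis=1)
    a=e[np.argmax(L)]; y=np.degrees(np.arctan2(a[1],a[0])); y=(y+90)%180-90
    print(np.round(r[0]),w.mean(0),L,y); go(*w.mean(0),.005,y)
```

```text
[254. 170.] [0.4533 0.146 ] [0.0417 0.0998 0.0455] -16.825089141031242
t 35.10 pos [0.4509 0.1417 0.1846] yaw -17.7 tilt 0.07 | rz -0.8, then x 0.11 y -0.49 z 17.96 cm
```

Both gouges lie in the blue tray: capped (254,190), plain (313,190). The stone measures 100 x 42–45, as it should. I'll grasp it.

Call:
move_arm(commands="1 0.1 -0.3 4 0 0 -0.8; 1 0 0 4 0 0 0; 1 0 0 4 0 0 0; 1 0 0 4 0 0 0; 1 0 0 1.4 0 0 0; 1 0 0 0.7 0 0 0; 1 0 0 0 0 0 0; 0 0 0 0 0 0 0; 0 0 0 0 0 0 0; 0 0 0 0 0 0 0; 0 0 0 0 0 0 0; 0 0 0 0 0 0 0", force=50)

```text
t: 36.1
eef_pos: [0.4543, 0.1446, 0.0058]
tool_rot: [-0.0, 0.989, -0.149, 0.001]
contact_force: [-0.9, -0.7, 7.4]
gripper_width: 0.48
```

Call:
move_arm(commands="0 0 0 0 0 0 0; 0 0 0 -2 0 0 0; 0 0 0 -4 0 0 0; 0 0 0 -4 0 0 0; 0 0 0 0 0 0 0; 0 0 0 0 0 0 0")

```text
t: 36.6
eef_pos: [0.455, 0.1447, 0.1068]
tool_rot: [-0.001, 0.989, -0.149, 0.003]
contact_force: [-0.1, -0.1, -2.7]
gripper_width: 0.48
```

Run:
```python
from h import *
go(.627,.243,.11,89.7)
```

```text
t 36.60 pos [0.455  0.1447 0.1068] yaw -17.1 tilt 0.33 | rz -106.8, then x 9.92 y 17.15 z -0.32 cm
```

Call:
move_arm(commands="0 0 0 0 0 0 -6.68; 0 0 0 0 0 0 -6.68; 0 0 0 0 0 0 -6.68; 0 0 0 0 0 0 -6.68; 0 0 0 0 0 0 -6.68; 0 0 0 0 0 0 -6.68; 0 0 0 0 0 0 -6.68; 0 0 0 0 0 0 -6.68; 0 0 0 0 0 0 -6.68; 0 0 0 0 0 0 -6.68; 0 0 0 0 0 0 -6.68; 0 0 0 0 0 0 -6.68")

```text
t: 37.6
eef_pos: [0.4521, 0.1437, 0.103]
tool_rot: [-0.0, 0.851, 0.526, -0.001]
contact_force: [1.6, 0.2, -1.7]
gripper_width: 0.478
```

Call:
move_arm(commands="0 0 0 0 0 0 -6.68; 0 0 0 0 0 0 -6.68; 0 0 0 0 0 0 -6.68; 0 0 0 0 0 0 -6.68; 0 1.98 3.43 0 0 0 0; 0 1.98 3.43 0 0 0 0; 0 1.98 3.43 0 0 0 0; 0 1.98 3.43 0 0 0 0; 0 1.98 3.43 0 0 0 0; 0 0 0 0 0 0 0; 0 0 0 3 0 0 0; 0 0 0 3 0 0 0")

```text
t: 38.6
eef_pos: [0.6256, 0.2438, 0.0432]
tool_rot: [0.0, 0.708, 0.706, 0.001]
contact_force: [-0.3, -0.1, -2.2]
gripper_width: 0.483
```

Call:
move_arm(commands="0 0 0 0.5 0 0 0; 0 0 0 0 0 0 0; 0 0 0 0 0 0 0")

```text
t: 38.85
eef_pos: [0.6247, 0.2429, 0.0392]
tool_rot: [-0.0, 0.708, 0.706, -0.0]
contact_force: [0.2, 0.5, -1.9]
gripper_width: 0.478
```

Run:
```python
from h import *
go(.627,.243,.0155,89.7); print(bot.get_obs()['gripper_width']); wrist('w10.png')
```

```text
t 38.85 pos [0.6247 0.2429 0.0392] yaw 89.8 tilt 0.06 | rz 0.1, then x 0.01 y 0.23 z 2.37 cm
0.47841016606627357
```

View pics/w10.png

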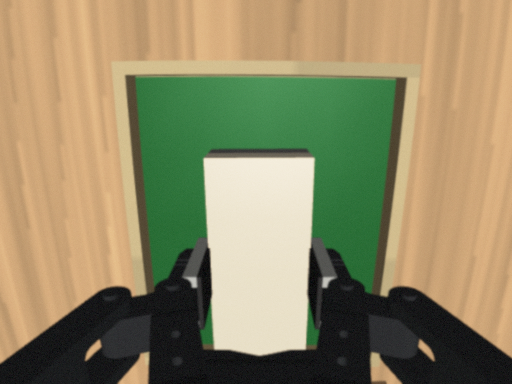

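The stone (205–313, rows 150–350) hangs centred over the green tray (136–396), so I lower it.

Call:
move_arm(commands="0 0 0.2 1 0 0 0; 0 0 0 0.8 0 0 0; 0 0 0 0.3 0 0 0; 0 0 0 0 0 0 0; 0 0 0 0 0 0 0; 0 0 0 0 0 0 0")

```text
t: 39.4
eef_pos: [0.6272, 0.243, 0.0186]
tool_rot: [0.0, 0.708, 0.706, 0.0]
contact_force: [-0.1, -0.3, -2.3]
gripper_width: 0.476
```

Call:
move_arm(commands="0 0 0 0.2 0 0 0; 0 0 0 0 0 0 0; 0 0 0 0 0 0 0")

```text
t: 39.65
eef_pos: [0.6271, 0.2427, 0.0164]
tool_rot: [0.0, 0.708, 0.706, -0.0]
contact_force: [-0.2, 0.5, -1.5]
gripper_width: 0.477
```

Call:
move_arm(commands="0 0 0 0.15 0 0 0; 0 0 0 0 0 0 0; 0 0 0 0 0 0 0")

```text
t: 39.9
eef_pos: [0.627, 0.2428, 0.0147]
tool_rot: [0.0, 0.708, 0.706, -0.0]
contact_force: [0.3, 0.6, -1.9]
gripper_width: 0.478
```

Call:
move_arm(commands="0 0 0 0.15 0 0 0; 0 0 0 0 0 0 0; 0 0 0 0 0 0 0")

```text
t: 40.15
eef_pos: [0.6272, 0.2429, 0.0139]
tool_rot: [0.0, 0.708, 0.706, 0.0]
contact_force: [-1.3, -1.1, 4.8]
gripper_width: 0.48
```

Call:
move_arm(commands="0 0 0 0.1 0 0 0; 0 0 0 0 0 0 0; 0 0 0 0 0 0 0")

```text
t: 40.4
eef_pos: [0.6272, 0.2429, 0.0139]
tool_rot: [0.0, 0.708, 0.706, 0.0]
contact_force: [-3.3, -3.4, 11.7]
gripper_width: 0.478
```

Call:
move_arm(commands="0.6 0 0 -0.1 0 0 0; 0.62 0 0 0 0 0 0; 0.62 0 0 0 0 0 0; 0.62 0 0 -2 0 0 0; 0.62 0 0 -4 0 0 0; 0.7 0 0 -4 0 0 0; 0.7 0 0 -4 0 0 0; 0.7 0 0 -4 0 0 0; 0.7 0 -4 0 0 0 0; 0.7 0 -4 0 0 0 0; 0.7 0 -4 0 0 0 0; 0.7 0 -3.5 0 0 0 0")

```text
t: 41.4
eef_pos: [0.4695, 0.2434, 0.1931]
tool_rot: [0.0, 0.708, 0.706, -0.0]
contact_force: [-0.3, 0.6, 0.5]
gripper_width: 0.695
```

Call:
move_arm(commands="0.7 4 0 0 0 0 0; 0.7 4 0 0 0 0 0; 0.7 4 0 0 0 0 0; 0.7 4 0 0 0 0 0; 0.7 4 0 0 0 0 0; 0.7 0 0 0 0 0 0; 0.7 0 0 0 0 0 0")

```text
t: 41.98
eef_pos: [0.4707, 0.4467, 0.1931]
tool_rot: [-0.001, 0.707, 0.708, 0.0]
contact_force: [0.0, -0.6, 0.1]
gripper_width: 0.699
```

Run:
```python
from h import *
a=snap('top')['img'][50:250,170:420]; b=snap('scene')['img'][90:310,130:360]
a=cv2.resize(a,None,fx=3,fy=3,interpolation=2)[:,:,::-1]; b=cv2.resize(b,None,fx=3.2,fy=2.7,interpolation=2)[:,:,::-1]
cv2.imwrite('pics/end_top.png',a); cv2.imwrite('pics/end_scene.png',b)
o=bot.get_obs(); print(o['t'],o['eef_pos'],o['contact_force'])
```

```text
42.0833 [0.47282992 0.44284169 0.19270547] [-0.44300686 -0.46715206 -0.36227586]
```

View pics/end_top.png

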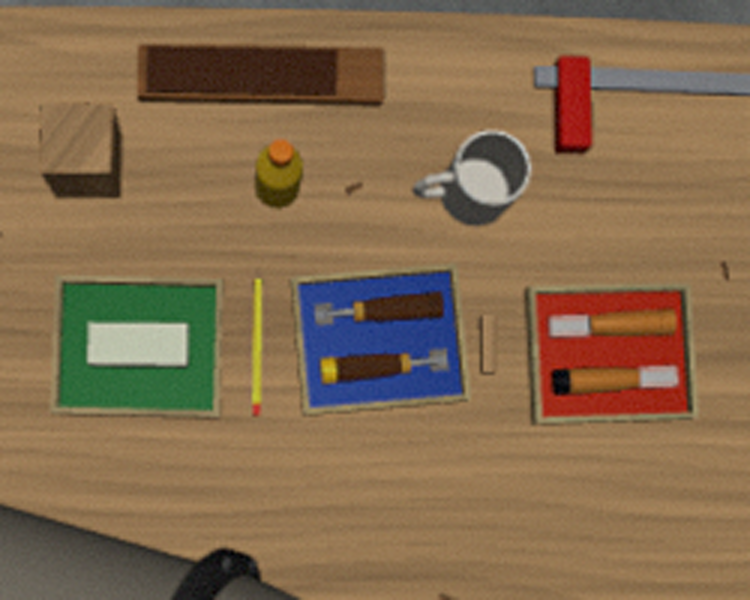

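View pics/end_scene.png

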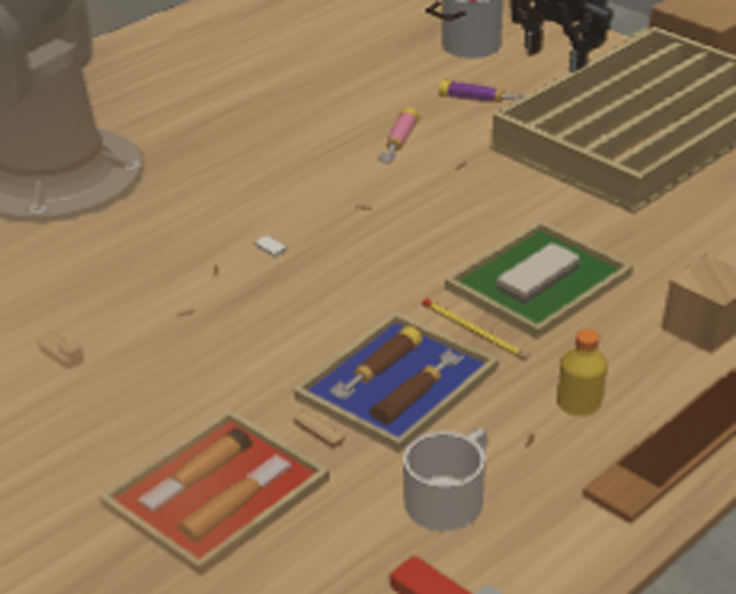

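All five tools lie flat and lengthwise in their trays. The mug and glue stand as before, and the pink and purple look-alikes are untouched. The arm is clear.

```bash
python3 -c "
from station import bot
print(bot.hand_in())"
```

```text
the job is handed in; nothing more can be done
None
```

All five tools are in their trays and the job is handed in at about 42 s of the 122 s allowed. The knives are in the red tray, the gouges in the blue and the stone in the green, moved in that order.

**Last checks:** The final top and scene pictures show each tool flat and lengthwise, clear of the rim and of the other tool. The mug, glue bottle, pencil and the pink and purple look-alikes are where they were. The arm was away from everything, reading no contact.

**What went wrong or disagreed:**
- My first colour mask for the red tray gave a wrong size, so I redid it. The wrist view then put that tray's centre about 4 mm from the top view, and I took the middle.
- The top and wrist views differed by up to about 5 mm and 4° on the tools. That did not affect any grasp.
- On lifting the first knife I gave one row 1 cm downward by mistake. The knife then sat lower relative to the fingers, so it met the tray floor about 7 mm lower than expected. I did not see the peak force in that row. The knife was undamaged as far as the pictures show and was set down normally.
- Each tool was pressed to about 9–14 N on the floor before release.

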